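Stack the test plates in the lab tray with spacer sticks between

TASK

Pack the two plain test plates in the white tray: lay the large plain plate flat in the middle of the tray, lengthwise along it, lay the two long black spacer sticks squarely across the plate, so that one will lie under each end of the small plate, then lay the small plain plate on the sticks, centred over the large one and pointing the same way, so that it rests level and clear of it. Leave the plate with the hole and the short stick where they lie.

Things in the scene. Friction and masses are not known exactly. Their poses are not given: they have to be found in the camera images.
- tray: Shallow open white plastic tray fixed to the desk, 184 x 140 mm outside, rim 22 mm above the desk; walls 4 mm thick, inner floor flat and 4 mm above the desk. Short tabs stick out 11 mm from its two short ends at rim height. Origin: centre of its underside; x along its long side, y along its short side, z up.
- large_plate: Large plain aluminium plate without a hole, 104 x 50 x 12 mm, about 0.17 kg, lying loose on the desk. Origin: centre of its underside; x along its length, z up. Goes lowest, in the middle of the tray.
- small_plate: Small plain aluminium plate without a hole, 84 x 40 x 12 mm, about 0.11 kg, lying loose on the desk. Origin: centre of its underside; x along its length, z up. Goes on top of the two long sticks.
- stick_a: One of two equal long black plastic spacer sticks, 80 x 12 x 12 mm, about 0.02 kg, lying loose on the desk. Origin: centre of its underside; x along its length, z up. Goes across the large plate, its own centre over the plate's lengthwise centre line, about 30 mm from the plate's middle, toward either end (the other long stick toward the other end).
- stick_b: The other long black plastic spacer stick, equal to stick_a and interchangeable with it: 80 x 12 x 12 mm. Origin: centre of its underside; x along its length, z up.
- holed_plate: Look-alike to leave alone: aluminium plate 84 x 40 x 12 mm with a round 22 mm hole through its middle, lying loose on the desk. Origin: centre of its underside; x along its length, z up.
- short_stick: Look-alike to leave alone: short black plastic stick, 45 x 12 x 12 mm, lying loose on the desk. Origin: centre of its underside; x along its length, z up.
Things that resemble listed ones, but are neither listed nor needed, are in the scene too. What is shaped like the large_plate but blue or purple is not meant.

How it is judged:
By the outcome, as a careful person would: the job done as asked, in the order asked, and still so for the second after the job is handed in, with the robot touching nothing.
It also fails if it takes over 96 s, if anything falls off the work surface, if the arm or the gripper's body presses on something with over 40 N, if the wrist force passes 120 N, or if a joint passes its speed limit or range.

ROBOT

A 7-joint arm with a two-finger parallel gripper is mounted at the origin on a cart in front of the work surface, level with it; the furniture and walls round the work are solid. World frame = base frame: x ahead of the robot, y to its left, z up, the work surface at z = 0. Lengths are in mm, angles in rad, forces in N, time in s.
With the tool pointing down it reaches from about 400 to 875 mm from the base axis. Payload 4.4 kg.
Tool frame: the origin (TCP) lies midway between the tips of the shut fingers; the grasp point (between the pads) lies ctrl.grip_depth behind it (ctrl.grip_depth is the distance from the TCP to the grasp point, in mm); z points along the fingers, y is the line along which they close (so a half turn about z gives the same grasp; the last joint's range is limited). The gripper opens to 85 mm and grips with 20 to 120 N. Pads are 22 mm wide; open, the fingers measure 114 mm over their backs; the gripper's body (76 mm by 85 mm) begins 54 mm behind the grasp point. The pads swing forward as they close: fully open they stand 13 mm farther back than shut.
Start: joints at [-1.274, 0.628, 0.038, 1.517, -0.027, 0.996, -0.02], TCP at [230.658, 607.713, 231.313] pointing down, gripper open.
Joint ranges: [-3.06, 3.06], [-0.37, 2.12], [-1.25, 1.32], [0.18, 2.47], [-1.1, 4.24], [0.23, 1.98], [-2.94, 2.94]. Speed limits (rad/s): [2.57, 2.57, 3.14, 3.14, 3.14, 3.14, 3.14].

INTERFACE

Orientations are given as [roll, pitch, yaw] about the fixed x, y, z axes, in that order (R = Rz(yaw) Ry(pitch) Rx(roll)).
In Python, from cell import ctrl gives the robot as it stands.
- The arm moves only by the tool carry_out, never from a script. Its argument "deltas" is one flat list of numbers, 7 for each row, row after row: the turn, a rotation vector about the tool's x, y, z in degrees, then the shift along the tool's x, y, z in m, then the closure, from -1 (fully open) to 1 (shut). In form: [wx, wy, wz, dx, dy, dz, claw, wx, wy, wz, dx, dy, dz, claw, ...]. A call has 1 to 12 rows; each row shifts and turns the commanded pose from where the row before left it, along the tool's axes as they then stand; what a row does not reach is not made up. A row lasts 1/8 s, in which the tool goes at most 62.5 mm and 10.7 degrees, less where a joint would pass 70% of its speed; a pose out of reach is approached as far as the arm can. A call with a gripper value outside its range is refused whole. The fingers move at their own pace and stop on an object; the grip force is fixed at half the most. Time passes only in rows, so rows that do not move let the fingers close. It gives the time, the measured TCP pose, the force, the opening and the grip force at its end, in the units of the state.
- ctrl.read_state(): the state, without advancing time (a new reading comes with each control period).
- ctrl.get_image(name): name is "scene" or "top" or "wrist"; returns the picture (400x640x3 uint8, red, green, blue); there is no depth.
- ctrl.calibration(name): a dict with "mtx" (3x3 intrinsics, pixels), "R" (3x3) and "t" (3): a world point X has camera coordinates R X + t. Camera axes: x right, y down, z forward; pixel columns grow to the right and rows downward; lengths in mm; the calibration is good to about 2 mm. A picture is of the moment at which its call begins: read the wrist's pose just before it. calibration takes no time and is no camera call; for the wrist camera it gives the pose at the moment of the call.
- ctrl.finish_job(): hands the job in; it is judged then, once.
The state is a dict: "clock": time; "qpos": joint angles; "qd": joint speeds; "tau": joint torques, N m; "eef_pos": TCP position; "tool_rot": TCP orientation; "force": force on the tool from outside, world axes, zero at the start; "torque": the same for the moment, N m; "width": finger opening in mm; "gripper_force": force on a finger pad.
Only numpy, scipy, OpenCV 4.12 (cv2) and the standard library are available. Lean on these libraries where they do the work, as an engineer would, in place of code of your own. Each camera call takes 0.05 s, during which the arm holds its last target. There are 200 camera calls.

## Working session

There is one attempt and no reset: what is moved stays moved. The work goes in short steps, Python scripts to look and compute and a tool call to move; the robot and the scene stay as the last step left them, time stands still between calls to the robot, and variables do not carry over. Pictures are saved under pics/ and viewed, at most 14 in all, crops included, and the job is handed in when it is done.

Besides the shell and the picture viewer there is one more tool, called after "Request:" as name(argument=value, ...) on one line, values as JSON. carry_out: Moves the arm, as the interface text tells. Its arguments: {"type":"object","properties":{"deltas":{"type":"array"}},"required":["deltas"]}

```bash
mkdir -p pics; ls
python3 - <<'E'
from cell import ctrl
import cv2
s=ctrl.read_state(); print({k:(s[k]) for k in("clock","eef_pos","tool_rot","force","width")},ctrl.grip_depth)
for n in("scene","top"):
    cv2.imwrite(f"pics/{n}0.png",ctrl.get_image(n)[:,:,::-1])
    c=ctrl.calibration(n);print(n,c)
E
```

```text
pics
{'clock': 0.0, 'eef_pos': array([230.41633478, 607.10622748, 230.37218236]), 'tool_rot': array([-3.13967575e+00, -1.13660873e-05,  2.77876377e+00]), 'force': array([ 0.59653134, -0.78613674, -0.36922262]), 'width': 85.36057538065508} 18.700000000000003
scene {'mtx': array([[426.3566952 ,   0.        , 314.77060394],
       [  0.        , 426.3566952 , 199.51684956],
       [  0.        ,   0.        ,   1.        ]]), 'R': array([[ 0.64945826, -0.76031104,  0.01144941],
       [-0.54076045, -0.47239895, -0.69600098],
       [ 0.53458592,  0.4458322 , -0.71794954]]), 't': array([-132.66952628,  440.56451783,  538.22009788])}
top {'mtx': array([[517.54146338,   0.        , 319.24939889],
       [  0.        , 517.54146338, 200.35899347],
       [  0.        ,   0.        ,   1.        ]]), 'R': array([[ 0.01805141, -0.99966855,  0.01835561],
       [-0.99592729, -0.01959975, -0.08800383],
       [ 0.08833442, -0.01669226, -0.995951  ]]), 't': array([ 262.69253117,  521.76018559, 1186.7150422 ])}
```

View pics/top0.png

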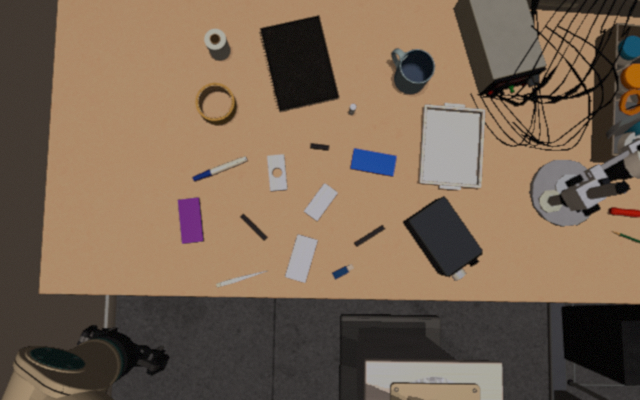

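View pics/scene0.png

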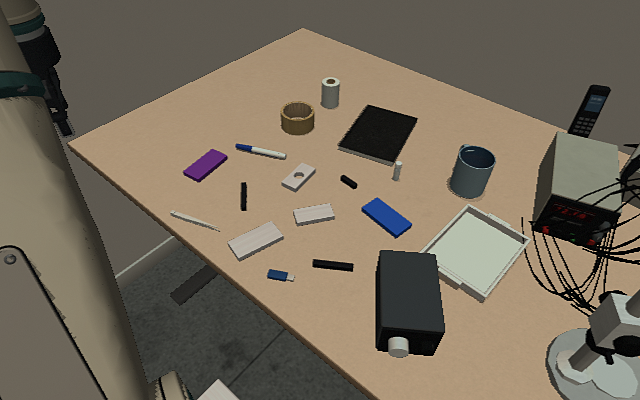

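The top view shows two plain aluminium plates, at (301,258) and (321,202), and a holed plate at (277,173). There are two long black sticks at (254,227) and (370,236), and a short one at (319,147). The tray is at (452,146). The blue (373,162) and purple (191,220) plates are decoys. Next I'll enlarge and measure.

```bash
cat > h.py <<'E'
from cell import ctrl
import cv2, numpy as np
def px2w(c,uv,z):
    K,R,t=c["mtx"],c["R"],c["t"]; uv=np.atleast_2d(np.array(uv,float))
    d=np.c_[uv,np.ones(len(uv))]@np.linalg.inv(K).T@R
    o=-R.T@t
    return (o+d*((z-o[2])/d[:,2])[:,None])[:,:2]
def w2px(c,X):
    p=np.atleast_2d(X)@c["R"].T+c["t"]; p=p@c["mtx"].T; return p[:,:2]/p[:,2:]
def save(name,img,box=None,k=1):
    if box: x0,y0,x1,y1=box; img=img[y0:y1,x0:x1]
    cv2.imwrite(f"pics/{name}.png",cv2.resize(img[:,:,::-1],None,fx=k,fy=k,interpolation=cv2.INTER_CUBIC))
def rect(c,mask,seed,z):
    n,l,st,ce=cv2.connectedComponentsWithStats(mask.astype(np.uint8),connectivity=4)
    ys,xs=np.nonzero(l)
    i=np.argmin((xs-seed[0])**2+(ys-seed[1])**2); k=l[ys[i],xs[i]]
    ys,xs=np.nonzero(l==k)
    w=px2w(c,np.c_[xs,ys],z); m=w.mean(0); C=np.cov((w-m).T); e,v=np.linalg.eigh(C)
    return m.round(1),np.degrees(np.arctan2(v[1,1],v[0,1])).round(1)%180,np.sqrt(12*e[::-1]).round(1)
E
python3 - <<'E'
from h import *
im=ctrl.get_image("top");c=ctrl.calibration("top")
save("top1",im,(180,90,500,300),2.5)
g=im.astype(int); br=g.min(2)
hsv=cv2.cvtColor(im,cv2.COLOR_RGB2HSV)
print([im[y,x] for x,y in((301,258),(321,202),(254,227),(370,236),(452,146),(330,230))])
white=(hsv[:,:,1]<60)&(hsv[:,:,2]>120); black=hsv[:,:,2]<90
for n,m,s in(("large",white,(301,258)),("small",white,(321,202)),("holed",white,(277,165)),("a",black,(254,227)),("b",black,(370,236)),("short",black,(319,147))):
    print(n,*rect(c,m,s,12))
print("tray",*rect(c,white,(452,146),4))
E
```

```text
[array([170, 170, 173], dtype=uint8), array([172, 170, 176], dtype=uint8), array([40, 36, 34], dtype=uint8), array([41, 36, 35], dtype=uint8), array([171, 170, 168], dtype=uint8), array([173, 138, 104], dtype=uint8)]
large [382.  312.6] 164.6 [104.4  50.5]
small [514.7 269.6] 145.0 [84.7 40.6]
holed [582.3 374. ] 6.599999999999994 [90.1 43.4]
a [452.4 424.5] 46.8 [77.8 10.5]
b [437.2 154.8] 122.9 [78.1 10.3]
short [645.9 274.2] 85.1 [42.  11.3]
tray [653.6 -41.5] 176.5 [196.4 142.8]
```

View pics/top1.png

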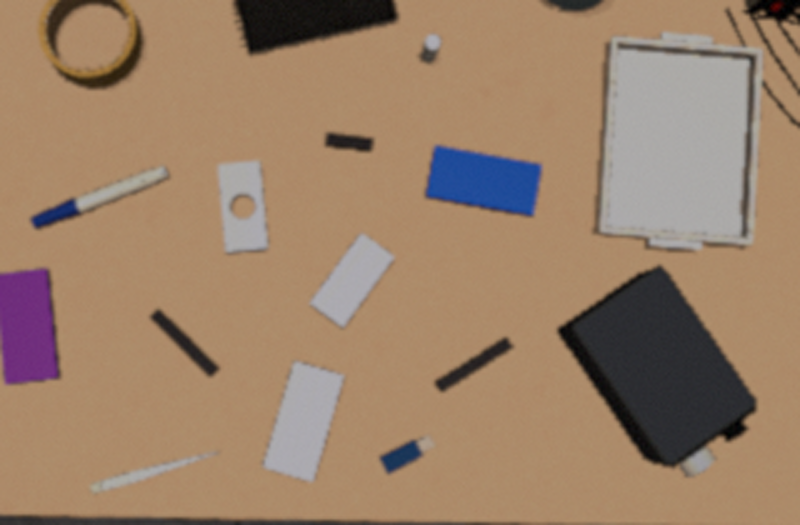

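In the enlarged crop, the large plain plate is at (304,421) and the small plain plate at (352,281), neither with a hole. The long sticks are at (185,343) and (474,365). All the measured sizes fit the ones given. The look-alikes to leave are the holed plate at (243,207), the short stick at (349,142), the blue plate at (483,181) and the purple one at (25,325). The tray's outer rim corners are at about (612,40), (762,50), (750,243) and (598,235).

```bash
cat >> h.py <<'E'
def to(x,y,z,yaw):
    s=ctrl.read_state(); p=s["eef_pos"]; from scipy.spatial.transform import Rotation as Ro
    R=Ro.from_euler("xyz",s["tool_rot"]).as_matrix()
    d=R.T@(np.array([x,y,z])-p)
    dy=(yaw-np.degrees(s["tool_rot"][2])+90)%180-90
    print("clk %.2f pos %s rpy %s w %.1f F %s"%(s["clock"],p.round(1),np.degrees(s["tool_rot"]).round(2),s["width"],s["force"].round(1)))
    print("tool shift mm",d.round(1),"wz deg",round(-dy,2),"dist",np.linalg.norm(d).round(1),"q7",s["qpos"][6].round(2))
E
python3 - <<'E'
from h import *
c=ctrl.calibration("top")
q=np.array([(612,40),(762,50),(750,243),(598,235)])/2.5+[180,90]
w=px2w(c,q,22);print(w.round(1),w.mean(0)); e=lambda i,j:w[j]-w[i]
for i,j in((3,0),(2,1),(0,1),(3,2)):print(np.linalg.norm(e(i,j)).round(1),np.degrees(np.arctan2(*e(i,j)[::-1])).round(1))
cw=ctrl.calibration("wrist");s=ctrl.read_state()
print("cam pos",-cw["R"].T@cw["t"],"fwd",cw["R"][2],"f",cw["mtx"][0,0])
to(382,312.6,231,164.6)
E
```

```text
[[ 746.7   25.7]
 [ 740.3 -117.7]
 [ 555.  -104.5]
 [ 559.7   38.8]] [650.42347578 -39.42674334]
187.4 -4.0
185.7 -4.1
143.5 -92.6
143.4 -91.9
cam pos [153.46310672 637.32193399 372.6903205 ] fwd [ 0.29869731 -0.11647255 -0.94721384] f 313.5593053933756
clk 0.15 pos [230.5 607.3 230.6] rpy [-179.92   -0.    159.21] w 85.1 F [-0.3  0.1  0.2]
tool shift mm [-2.462e+02 -2.217e+02 -1.000e-01] wz deg -5.39 dist 331.3 q7 -0.02
```

Request:
carry_out(deltas=[0,0,0,-0.031,-0.028,0,-1,0,0,0,-0.031,-0.028,0,-1,0,0,0,-0.031,-0.028,0,-1,0,0,0,-0.031,-0.028,0,-1,0,0,0,-0.031,-0.028,0,-1,0,0,0,-0.031,-0.028,0,-1,0,0,0,-0.031,-0.028,0,-1,0,0,0,-0.029,-0.026,0,-1,0,0,-5.4,0,0,0,-1,0,0,0,0,0,0,-1,0,0,0,0,0,0,-1])

```text
clock: 1.52
eef_pos: [381.5, 313.3, 231.2]
tool_rot: [3.142, -0.0, 2.873]
force: [-0.5, -0.4, 1.0]
width: 85.5
gripper_force: 0.0
```

Run:
```python
from h import *
c=ctrl.calibration("wrist");im=ctrl.get_image("wrist"); save("w1",im)
print(w2px(c,[[382,312.6,12],[514.7,269.6,12]]).round())
hsv=cv2.cvtColor(im,cv2.COLOR_RGB2HSV)
wm=(hsv[:,:,1]<60)&(hsv[:,:,2]>120)
for n,p in(("large",(382,312.6)),("small",(514.7,269.6))):
    print(n,*rect(c,wm,w2px(c,[*p,12])[0],12))
to(382,312.6,231,164.6)
```

```text
[[319. 165.]
 [315. 268.]]
large [413.6 304.4] 73.7 [50.7 40.2]
small [513.6 270.6] 144.8 [84.1 40.4]
clk 1.57 pos [381.4 313.4 231.2] rpy [ 1.8000e+02 -2.0000e-02  1.6461e+02] w 85.2 F [-0.3  0.9 -0.6]
tool shift mm [-0.7 -0.6  0.2] wz deg 0.01 dist 1.0 q7 0.57
```

View pics/w1.png

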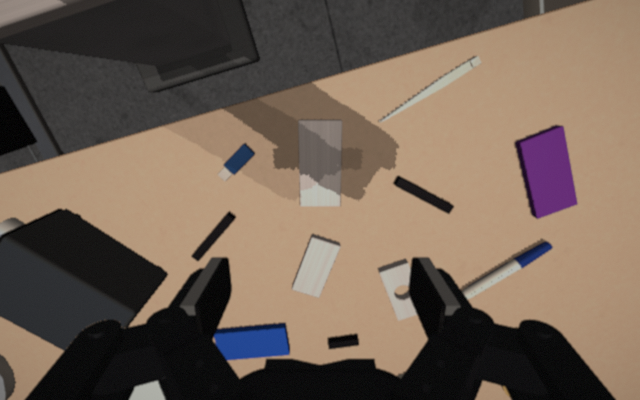

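The wrist view shows the large plate with corners at about (299,120), (341,121), (342,206) and (301,206), partly shaded. The small plate is at (317,266), and its wrist measurement agrees with the top view within 1.5 mm. I'll compute the large plate from its corners and descend.

Run:
```python
from h import *
c=ctrl.calibration("wrist")
w=px2w(c,[(299,120),(341,121),(342,206),(301,206)],12);print(w.round(1),w.mean(0)); 
print([np.linalg.norm(w[i]-w[i-1]).round(1) for i in range(4)])
to(*w.mean(0),1,164.6)
```

```text
[[326.6 304.4]
 [340.2 349.7]
 [439.5 325.8]
 [426.1 277.2]] [383.08718876 314.24127584]
[np.float64(103.2), np.float64(47.3), np.float64(102.1), np.float64(50.4)]
clk 1.57 pos [381.4 313.4 231.2] rpy [ 1.8000e+02 -2.0000e-02  1.6461e+02] w 85.2 F [-0.3  0.9 -0.6]
tool shift mm [ -1.4   1.2 230.2] wz deg 0.01 dist 230.2 q7 0.57
```

Request:
carry_out(deltas=[0,0,0,-0.001,0,0.035,-1,0,0,0,0,0,0.04,-1,0,0,0,0,0,0.04,-1,0,0,0,0,0,0.04,-1,0,0,0,0,0,0.035,-1,0,0,0,0,0,0.025,-1,0,0,0,0,0,0.014,-1,0,0,0,0,0,0,-1,0,0,0,0,0,0,1,0,0,0,0,0,0,1,0,0,0,0,0,0,1,0,0,0,0,0,0,1])

```text
clock: 3.08
eef_pos: [383.4, 313.0, 3.8]
tool_rot: [3.14, 0.001, 2.873]
force: [-0.3, -0.6, 9.3]
width: 48.0
gripper_force: 60.9
```

Request:
carry_out(deltas=[0,0,0,0,0,0,1,0,0,0,0,0,0,1])

```text
clock: 3.32
eef_pos: [383.3, 313.0, 3.8]
tool_rot: [3.14, 0.001, 2.873]
force: [-0.8, 0.1, 7.1]
width: 48.1
gripper_force: 60.9
```

Run:
```python
from h import *
to(650.4,-39.4,230,176)
```

```text
clk 3.33 pos [383.3 313.    3.8] rpy [1.799e+02 6.000e-02 1.646e+02] w 48.1 F [-0.8  0.1  7.1]
tool shift mm [-351.3 -268.5 -226.3] wz deg -11.4 dist 496.7 q7 0.58
```

Request:
carry_out(deltas=[0,0,0,0,0,-0.02,1,0,0,0,0,0,-0.045,1,0,0,0,0,0,-0.045,1,0,0,0,-0.02,-0.015,-0.045,1,0,0,0,-0.04,-0.03,-0.04,1,0,0,0,-0.04,-0.031,-0.03,1,0,0,0,-0.04,-0.031,0,1,0,0,0,-0.04,-0.031,0,1,0,0,0,-0.04,-0.031,0,1,0,0,0,-0.04,-0.031,0,1,0,0,0,-0.04,-0.031,0,1,0,0,0,-0.03,-0.023,0,1])

```text
clock: 4.82
eef_pos: [633.5, -21.6, 226.7]
tool_rot: [-3.141, 0.001, 2.871]
force: [-0.4, 0.5, -1.3]
width: 47.8
gripper_force: 62.9
```

Request:
carry_out(deltas=[0,0,-5.7,-0.02,-0.015,0,1,0,0,-5.7,0,0,0,1,0,0,0,0,0,0,1,0,0,0,0,0,0,1])

```text
clock: 5.32
eef_pos: [647.8, -38.2, 226.6]
tool_rot: [3.141, -0.0, 3.071]
force: [-0.4, -0.0, -1.2]
width: 47.5
gripper_force: 62.9
```

Run:
```python
from h import *
c=ctrl.calibration("wrist");im=ctrl.get_image("wrist"); save("w2",im)
to(650.4,-39.4,230,176)
```

```text
clk 5.38 pos [647.9 -38.2 226.6] rpy [179.99  -0.   175.98] w 47.9 F [-0.3  0.1 -0.9]
tool shift mm [-2.6 -1.  -3.4] wz deg -0.02 dist 4.5 q7 1.5
```

View pics/w2.png

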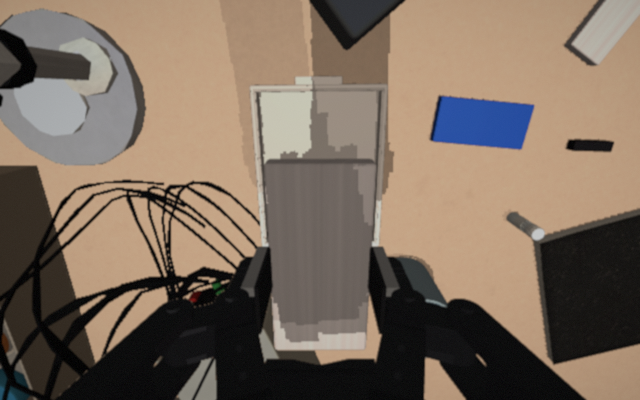

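The plate is held, with its near end at about row 160, between (265,160) and (375,160). The tray's near rim corners are at about (250,87) and (387,85). I'll enlarge that region for precision.

Run:
```python
import cv2
im=cv2.imread("pics/w2.png")[70:255,235:405]
cv2.imwrite("pics/w2c.png",cv2.resize(im,None,fx=3.2,fy=3.2,interpolation=cv2.INTER_CUBIC))
```

```text
(no output)
```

View pics/w2c.png

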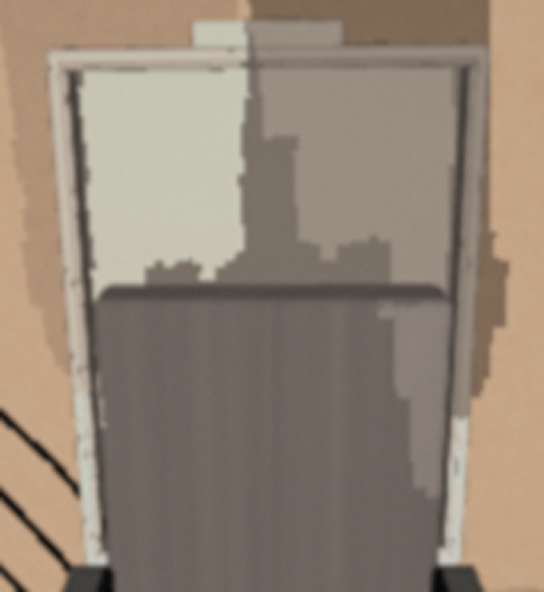

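The crop shows the tray's outer rim from (50,52) to (88,560) on the left and from (487,48) to (460,560) on the right. The plate's top near edge runs from (97,300) to (447,300).

Run:
```python
from h import *
c=ctrl.calibration("wrist")
f=lambda p,z:px2w(c,np.array(p)/3.2+[235,70],z)
t=f([(50,52),(487,48),(88,560),(460,560)],22);print(t.round(1))
print("width",np.linalg.norm(t[0]-t[1]))
m0,m1=(t[0]+t[1])/2,(t[2]+t[3])/2; a=(m1-m0);ang=np.arctan2(a[1],a[0]);u=a/np.linalg.norm(a)
n=t[1]-t[0];print("ax ang",np.degrees(ang),"from end",np.degrees(np.arctan2(n[1],n[0]))-90,"sides",[np.degrees(np.arctan2(*(t[i+2]-t[i])[::-1])) for i in(0,1)])
C=m0+92*u;print("tray centre",C)
for z in(22,):
  print("top proj check:",px2w(ctrl.calibration("top"),np.array([(612,40),(762,50),(750,243),(598,235)])/2.5+[180,90],z).mean(0))
p=f([(97,300),(447,300)],234.8);print("plate edge",p.round(1),np.linalg.norm(p[0]-p[1]))
s=ctrl.read_state();yaw=s["tool_rot"][2];tx=np.array([np.cos(yaw),np.sin(yaw)]);ty=np.array([np.sin(yaw),-np.cos(yaw)])
d=p-s["eef_pos"][:2];print("edge in tool x,y",d@tx,d@ty)
```

```text
[[ 556.8 -103.9]
 [ 565.7   38.3]
 [ 741.1 -115.5]
 [ 751.3   27.4]]
width 142.44182136972847
ax ang -3.4748143999482877 from end -3.5980847441727235 sides [np.float64(-3.5981790435691026), np.float64(-3.3522349976618817)]
tray centre [653.09286286 -38.36610761]
top proj check: [650.42347578 -39.42674334]
plate edge [[594.3 -57.8]
 [597.7 -10.3]] 47.63608947989951
edge in tool x,y [52.07403207 52.02336946] [-23.34968691  24.28637563]
```

Run:
```python
from h import *
to(652.4,-38.6,8.5,176.4)
```

```text
clk 5.38 pos [647.9 -38.2 226.6] rpy [179.99  -0.   175.98] w 47.9 F [-0.3  0.1 -0.9]
tool shift mm [-4.600e+00 -1.000e-01  2.181e+02] wz deg -0.42 dist 218.1 q7 1.5
```

Request:
carry_out(deltas=[0,0,-0.4,-0.0046,0,0.03,1,0,0,0,0,0,0.04,1,0,0,0,0,0,0.04,1,0,0,0,0,0,0.04,1,0,0,0,0,0,0.03,1,0,0,0,0,0,0.02,1,0,0,0,0,0,0,1,0,0,0,0,0,0,1])

```text
clock: 6.38
eef_pos: [653.8, -39.0, 27.6]
tool_rot: [3.142, 0.002, 3.079]
force: [0.2, -0.6, -2.0]
width: 48.0
gripper_force: 62.8
```

Run:
```python
from h import *
to(652.4,-38.6,8.5,176.4)
```

```text
clk 6.38 pos [653.8 -39.   27.6] rpy [1.8000e+02 1.3000e-01 1.7641e+02] w 48.0 F [ 0.2 -0.6 -2. ]
tool shift mm [ 1.5  0.3 19.1] wz deg 0.01 dist 19.1 q7 1.49
```

Request:
carry_out(deltas=[0,0,0,0.0014,0,0.01,1,0,0,0,0,0,0.006,1,0,0,0,0,0,0.003,1,0,0,0,0,0,0,1])

```text
clock: 6.88
eef_pos: [650.9, -39.0, 7.9]
tool_rot: [-3.142, -0.001, 3.079]
force: [-2.3, -0.4, 4.0]
width: 47.9
gripper_force: 63.5
```

Request:
carry_out(deltas=[0,0,0,-0.0012,0,-0.0005,1,0,0,0,0,0,0,1,0,0,0,0,0,0,-0.4,0,0,0,0,0,0,-0.4,0,0,0,0,0,0,-0.4])

```text
clock: 7.5
eef_pos: [652.6, -39.0, 7.8]
tool_rot: [3.142, 0.0, 3.079]
force: [0.0, -0.1, -0.7]
width: 59.3
gripper_force: 0.0
```

Request:
carry_out(deltas=[0,0,0,0,0,-0.02,-0.4,0,0,0,0,0,-0.035,-0.4,0,0,0,0,0,-0.035,-0.4,0,0,0,0,0,-0.035,-0.4,0,0,0,0,0,-0.035,-0.4,0,0,0,0,0,-0.035,-0.4,0,0,0,0,0,-0.025,-0.4,0,0,0,0,0,0,-0.4])

```text
clock: 8.5
eef_pos: [654.2, -39.1, 231.6]
tool_rot: [3.141, 0.006, 3.079]
force: [0.3, -0.4, 0.1]
width: 59.5
gripper_force: 0.0
```

Run:
```python
from h import *
c=ctrl.calibration("wrist");im=ctrl.get_image("wrist"); save("w3",im,(200,60,440,360),2)
c2=ctrl.calibration("wrist");print(abs(c2["t"]-c["t"]).max())
to(437.2,154.8,230,122.9)
to(452.4,424.5,230,46.8)
```

```text
1.7578091822074384
clk 8.55 pos [653.  -39.  229.7] rpy [1.7999e+02 1.7000e-01 1.7641e+02] w 59.7 F [ 0.4 -0.1 -0.1]
tool shift mm [227.5 179.9  -1. ] wz deg 53.51 dist 290.1 q7 1.5
clk 8.55 pos [653.  -39.  229.7] rpy [1.7999e+02 1.7000e-01 1.7641e+02] w 59.7 F [ 0.4 -0.1 -0.1]
tool shift mm [229.3 450.1  -1. ] wz deg -50.39 dist 505.1 q7 1.5
```

View pics/w3.png

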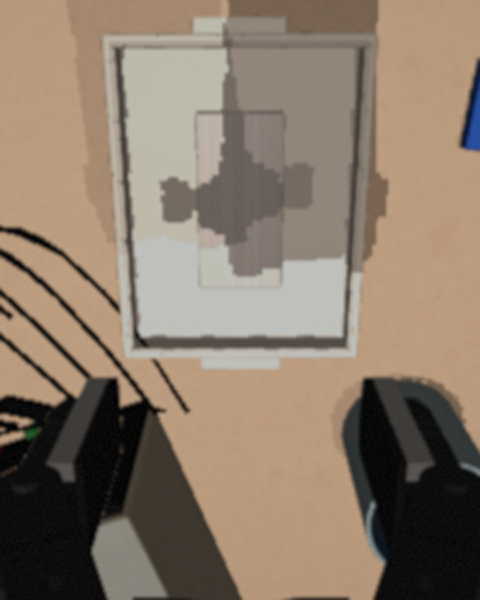

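The plate lies in the tray. In the crop the tray rim corners are (103,37), (376,36), (356,356) and (124,356), and the plate's top corners are (196,112), (285,112), (283,288) and (200,288).

Run:
```python
from h import *
c=ctrl.calibration("wrist")
f=lambda p,z:px2w(c,np.array(p)/2+[200,60],z)
def pose(w):
    a=(w[2]+w[3]-w[0]-w[1]);b=w[1]-w[0]+w[2]-w[3]
    print(w.mean(0).round(1),"len",np.linalg.norm(a)/2,np.linalg.norm(b)/2,"ang",np.degrees(np.arctan2(a[1],a[0])),np.degrees(np.arctan2(b[1],b[0]))-90)
pose(f([(103,37),(376,36),(356,356),(124,356)],22))
pose(f([(196,112),(285,112),(283,288),(200,288)],16))
```

```text
[651.9 -38.7] len 184.67469523809677 142.83352418067872 ang -3.5623626578868364 -3.5537887309079252
[650.1 -37.9] len 103.3804412336928 49.59641522045795 ang -3.2990217349131346 -3.652208126724773
```

Request:
carry_out(deltas=[0,0,0,0.03,0.024,0,-0.4,0,0,0,0.04,0.032,0,-0.4,0,0,0,0.04,0.032,0,-0.4,0,0,0,0.04,0.032,0,-0.4,0,0,0,0.04,0.032,0,-0.4,0,0,0,0.037,0.028,0,-0.4,0,0,10,0,0,0,-0.4,0,0,10,0,0,0,-0.4,0,0,10,0,0,0,-0.4,0,0,10,0,0,0,-0.4,0,0,10,0,0,0,-0.4,0,0,3.5,0,0,0,-0.4])

```text
clock: 10.05
eef_pos: [436.3, 154.6, 227.0]
tool_rot: [-3.139, -0.0, 2.142]
force: [-0.5, -0.3, 0.0]
width: 59.7
gripper_force: 0.0
```

Request:
carry_out(deltas=[0,0,0,0,0,0.03,-0.4,0,0,0,0,0,0.03,-0.4,0,0,0,0,0,0.02,-0.4,0,0,0,0,0,0,-0.4,0,0,0,0,0,0,-0.4,0,0,0,0,0,0,-0.4])

```text
clock: 10.8
eef_pos: [437.7, 155.0, 148.6]
tool_rot: [3.14, 0.0, 2.145]
force: [-0.5, -0.9, -0.5]
width: 59.8
gripper_force: 0.0
```

Run:
```python
from h import *
c=ctrl.calibration("wrist");im=ctrl.get_image("wrist"); save("w4",im)
s=w2px(c,[437.2,154.8,12])[0];print(s)
hsv=cv2.cvtColor(im,cv2.COLOR_RGB2HSV)
for t in(60,75,90):print(rect(c,hsv[:,:,2]<t,s,12))
to(437.2,154.8,3.5,122.9)
```

```text
[318.92242903 183.97453348]
(array([436.2, 157.4]), np.float64(123.1), array([77.7, 10.7]))
(array([436.4, 157.4]), np.float64(123.2), array([77.9, 10.9]))
(array([436.1, 157.6]), np.float64(123.1), array([77.9, 12.3]))
clk 10.85 pos [437.7 155.  148.6] rpy [1.7991e+02 1.0000e-02 1.2291e+02] w 59.7 F [ 0.1 -0.9  0.3]
tool shift mm [ 1.000e-01 -8.000e-01  1.451e+02] wz deg 0.01 dist 145.1 q7 0.33
```

View pics/w4.png

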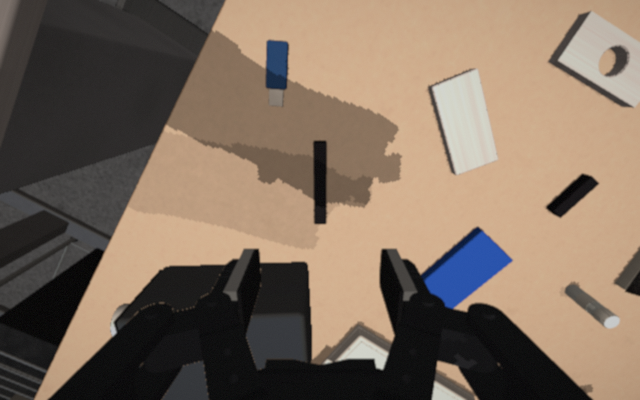

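Stick b is directly below, at (320,182), and the black box's nearest corner is at (310,265). I'll check its clearance to the gripper.

Run:
```python
from h import *
c=ctrl.calibration("wrist");s=ctrl.read_state();y=s["tool_rot"][2]
tx=np.array([np.cos(y),np.sin(y)]);ty=np.array([np.sin(y),-np.cos(y)])
for z in(20,60,100):
    w=px2w(c,[(310,265),(140,270)],z);d=w-s["eef_pos"][:2];print(z,w.round(),(d@tx).round(),(d@ty).round())
# box top corner seen by top camera at px crop (560,330)
q=np.array([(560,330),(660,268)])/2.5+[180,90]
for z in(20,60,100):print(z,px2w(ctrl.calibration("top"),q,z).round())
```

```text
20 [[474.  82.]
 [335. -14.]] [-81. -86.] [ -10. -178.]
60 [[462. 103.]
 [344.  21.]] [-57. -61.] [  -8. -152.]
100 [[450. 124.]
 [352.  57.]] [-32. -36.] [  -7. -125.]
20 [[470.  74.]
 [530. -20.]]
60 [[468.  81.]
 [526. -10.]]
100 [[466.  88.]
 [522.   1.]]
```

The box's corner is about 77 mm off in tool x, so the gripper clears it. I'll descend, shifting +1.5 mm along the stick.

Request:
carry_out(deltas=[0,0,0,0.0015,-0.0008,0.03,-0.4,0,0,0,0,0,0.04,-0.4,0,0,0,0,0,0.035,-0.4,0,0,0,0,0,0.025,-0.4,0,0,0,0,0,0.012,-0.4,0,0,0,0,0,0,-0.4,0,0,0,0,0,0,-0.4])

```text
clock: 11.72
eef_pos: [435.0, 157.0, 12.5]
tool_rot: [-3.141, -0.004, 2.146]
force: [-0.3, -0.0, 0.7]
width: 60.2
gripper_force: 0.0
```

Request:
carry_out(deltas=[0,0,0,0,0,0,1,0,0,0,0,0,0,1,0,0,0,0,0,0,1,0,0,0,0,0,0,1,0,0,0,0,0,0,1])

```text
clock: 12.35
eef_pos: [434.8, 156.8, 12.1]
tool_rot: [-3.14, -0.004, 2.145]
force: [0.6, 1.8, 3.8]
width: -0.2
gripper_force: 2.1
```

The grasp closed above the stick because z only reached 12. I'll lift, open and look again.

Request:
carry_out(deltas=[0,0,0,0,0,-0.03,1,0,0,0,0,0,-0.04,-0.4,0,0,0,0,0,-0.03,-0.4,0,0,0,0,0,0,-0.4,0,0,0,0,0,0,-0.4])

```text
clock: 12.98
eef_pos: [434.2, 156.4, 111.3]
tool_rot: [-3.138, -0.005, 2.145]
force: [-0.4, 0.4, -0.5]
width: 59.7
gripper_force: 0.0
```

Run:
```python
from h import *
c=ctrl.calibration("wrist");im=ctrl.get_image("wrist"); cv2.imwrite("pics/w5.png",im[:,:,::-1])
s=w2px(c,[436.5,156.5,12])[0];print(s)
hsv=cv2.cvtColor(im,cv2.COLOR_RGB2HSV)
for t in(60,75):print(rect(c,hsv[:,:,2]<t,s,12))
to(436.5,156.5,4,122.9)
```

```text
[322.57155403 199.06432754]
(array([434.7, 157.3]), np.float64(123.1), array([79. , 11.1]))
(array([434.7, 156.9]), np.float64(123.0), array([78.8, 11.8]))
clk 13.03 pos [434.1 156.2 111. ] rpy [-179.77   -0.28  122.91] w 59.3 F [-0.6 -0.2 -0.7]
tool shift mm [ -1.6   2.6 107. ] wz deg 0.01 dist 107.0 q7 0.72
```

Request:
carry_out(deltas=[0,0,0,0,0.0005,0.025,-0.4,0,0,0,0,0,0.03,-0.4,0,0,0,0,0,0.025,-0.4,0,0,0,0,0,0.015,-0.4,0,0,0,0,0,0.008,-0.4,0,0,0,0,0,0,-0.4])

```text
clock: 13.78
eef_pos: [434.4, 156.5, 8.0]
tool_rot: [-3.138, -0.005, 2.144]
force: [0.6, 0.3, -0.4]
width: 59.7
gripper_force: 0.0
```

Request:
carry_out(deltas=[0,0,0,0,0,0.004,-0.4,0,0,0,0,0,0,-0.4,0,0,0,0,0,0,0.9,0,0,0,0,0,0,0.9,0,0,0,0,0,0,0.9,0,0,0,0,0,0,0.9,0,0,0,0,0,0,0.9])

```text
clock: 14.65
eef_pos: [435.2, 157.1, 5.3]
tool_rot: [-3.14, -0.004, 2.145]
force: [-1.0, -0.1, 5.0]
width: 9.6
gripper_force: 59.0
```

Run:
```python
from h import *
to(620.7,-36.4,130,86.5)
```

```text
clk 14.65 pos [435.2 157.1   5.3] rpy [-179.93   -0.26  122.9 ] w 9.6 F [-1.  -0.1  5. ]
tool shift mm [-262.7   50.5 -125.9] wz deg 36.4 dist 295.6 q7 0.96
```

Request:
carry_out(deltas=[0,0,0,0,0,-0.02,0.9,0,0,0,0,0,-0.04,0.9,0,0,0,-0.02,0.004,-0.04,0.9,0,0,0,-0.035,0.0065,-0.026,0.9,0,0,0,-0.04,0.008,0,0.9,0,0,0,-0.04,0.008,0,0.9,0,0,0,-0.04,0.008,0,0.9,0,0,0,-0.04,0.008,0,0.9,0,0,0,-0.035,0.006,0,0.9,0,0,9,-0.013,0.002,0,0.9,0,0,9,0,0,0,0.9,0,0,9,0,0,0,0.9])

```text
clock: 16.15
eef_pos: [620.5, -36.9, 129.2]
tool_rot: [-3.137, -0.003, 1.668]
force: [0.0, -0.0, -0.2]
width: 9.5
gripper_force: 58.7
```

Request:
carry_out(deltas=[0,0,9,0,0,0,0.9,0,0,0.4,0,0,0,0.9,0,0,0,0,0,0,0.9,0,0,0,0,0,0,0.9])

```text
clock: 16.65
eef_pos: [620.7, -36.7, 129.7]
tool_rot: [-3.137, -0.003, 1.511]
force: [1.2, -0.1, 0.2]
width: 9.6
gripper_force: 58.7
```

Run:
```python
from h import *
c=ctrl.calibration("wrist");im=ctrl.get_image("wrist"); save("w6",im)
to(620.7,-36.4,22,86.5)
```

```text
clk 16.70 pos [620.8 -36.8 129.7] rpy [-1.7977e+02 -1.5000e-01  8.6560e+01] w 9.6 F [ 0.  -0.  -0.4]
tool shift mm [1.000e-01 4.000e-01 1.077e+02] wz deg 0.06 dist 107.7 q7 0.55
```

View pics/w6.png

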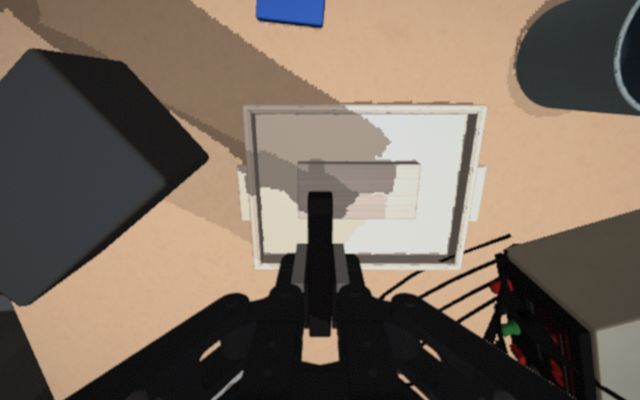

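The stick is held from (320,193) to (320,335). The plate's corners are about (298,162), (420,163), (416,219) and (301,218), and the tray corners (244,107), (487,106), (460,269) and (255,269).

Run:
```python
from h import *
c=ctrl.calibration("wrist");s=ctrl.read_state();y=s["tool_rot"][2]
tx=np.array([np.cos(y),np.sin(y)]);ty=np.array([np.sin(y),-np.cos(y)])
w=px2w(c,[(320,193),(320,335)],136.4)-s["eef_pos"][:2];print("stick ends tool x",w@tx,w@ty)
print("plate",px2w(c,[(298,162),(420,163),(416,219),(301,218)],16).mean(0),"tray",px2w(c,[(244,107),(487,106),(460,269),(255,269)],22).mean(0))
```

```text
stick ends tool x [ 38.531703   -41.67577724] [0.19823651 0.11889565]
plate [653.5436287  -38.05136554] tray [654.68804232 -39.24181058]
```

Request:
carry_out(deltas=[0,0,0,0.0017,0.0011,0.025,0.9,0,0,0,0,0,0.03,0.9,0,0,0,0,0,0.025,0.9,0,0,0,0,0,0.015,0.9,0,0,0,0,0,0,0.9,0,0,0,0,0,0,0.9])

```text
clock: 17.45
eef_pos: [622.4, -35.2, 35.6]
tool_rot: [-3.139, -0.002, 1.51]
force: [0.5, -1.0, 0.7]
width: 9.9
gripper_force: 58.7
```

Run:
```python
from h import *
to(622,-35,22,86.5)
```

```text
clk 17.45 pos [622.4 -35.2  35.6] rpy [-1.7986e+02 -1.2000e-01  8.6510e+01] w 9.9 F [ 0.5 -1.   0.7]
tool shift mm [ 0.1 -0.3 13.6] wz deg 0.01 dist 13.6 q7 0.63
```

Request:
carry_out(deltas=[0,0,0,0,0,0.008,0.9,0,0,0,0,0,0.004,0.9,0,0,0,0,0,0.001,0.9,0,0,0,0,0,0,0.9])

```text
clock: 17.95
eef_pos: [621.6, -34.9, 21.7]
tool_rot: [-3.138, -0.002, 1.51]
force: [-0.0, -0.0, 0.1]
width: 9.7
gripper_force: 58.8
```

Request:
carry_out(deltas=[0,0,0,0,0,0.0008,0.9,0,0,0,0,0,0,0.9])

```text
clock: 18.2
eef_pos: [621.7, -34.9, 21.4]
tool_rot: [-3.138, -0.002, 1.51]
force: [-0.4, 0.2, 3.1]
width: 9.8
gripper_force: 59.3
```

Light contact. Now I'll release, lift, and go to stick a.

Request:
carry_out(deltas=[0,0,0,0,0,0,0.5,0,0,0,0,0,0,0.3,0,0,0,0,0,0,0.3,0,0,0,0,0,-0.015,0.3,0,0,0,0,0,-0.03,0.3,0,0,0,0,0,-0.04,0.3,0,0,0,0,0,-0.035,0.3,0,0,0,0,0,0,0.3])

```text
clock: 19.2
eef_pos: [624.2, -36.0, 144.8]
tool_rot: [3.139, -0.002, 1.51]
force: [-0.3, -0.2, -0.3]
width: 30.4
gripper_force: 0.0
```

Run:
```python
from h import *
to(452.4,424.5,141,46.8)
```

```text
clk 19.20 pos [624.2 -36.  144.8] rpy [ 1.7985e+02 -1.1000e-01  8.6490e+01] w 30.4 F [-0.3 -0.2 -0.3]
tool shift mm [ 449.1 -199.6    4.2] wz deg 39.69 dist 491.5 q7 0.54
```

Request:
carry_out(deltas=[0,0,0,0.03,-0.013,0,-0.4,0,0,0,0.045,-0.02,0,-0.4,0,0,0,0.045,-0.02,0,-0.4,0,0,0,0.045,-0.02,0,-0.4,0,0,0,0.045,-0.02,0,-0.4,0,0,0,0.045,-0.02,0,-0.4,0,0,0,0.045,-0.02,0,-0.4,0,0,0,0.045,-0.02,0,-0.4,0,0,0,0.045,-0.02,0,-0.4,0,0,0,0.04,-0.018,0,-0.4,0,0,0,0.019,-0.009,0,-0.4,0,0,9,0,0,0,-0.4])

```text
clock: 20.7
eef_pos: [448.8, 426.4, 142.4]
tool_rot: [-3.136, -0.002, 1.351]
force: [-0.4, -0.7, 0.1]
width: 59.7
gripper_force: 0.0
```

Request:
carry_out(deltas=[0,0,9,0,0,0,-0.4,0,0,9,0,0,0,-0.4,0,0,9,0,0,0,-0.4,0,0,3.7,0,0,0,-0.4,0,0,0,0,0,0,-0.4,0,0,0,0,0,0,-0.4])

```text
clock: 21.45
eef_pos: [450.1, 424.5, 142.8]
tool_rot: [-3.137, 0.001, 0.817]
force: [-0.8, 0.6, 0.8]
width: 59.7
gripper_force: 0.0
```

Run:
```python
from h import *
c=ctrl.calibration("wrist");im=ctrl.get_image("wrist"); cv2.imwrite("pics/w7.png",im[:,:,::-1])
s=w2px(c,[452.4,424.5,12])[0];print(s)
hsv=cv2.cvtColor(im,cv2.COLOR_RGB2HSV)
for t in(60,75):print(rect(c,hsv[:,:,2]<t,s,12))
to(452.4,424.5,4,46.8)
```

```text
[322.57058306 184.01032257]
(array([456.7, 429.1]), np.float64(46.1), array([78.7, 10.9]))
(array([456.1, 428.4]), np.float64(46.3), array([77.9, 11.9]))
clk 21.50 pos [450.  424.7 142.8] rpy [-1.7974e+02  5.0000e-02  4.6810e+01] w 59.6 F [-0.4 -0.1  1. ]
tool shift mm [  1.6   2.5 138.8] wz deg 0.01 dist 138.8 q7 -0.78
```

Request:
carry_out(deltas=[0,0,0.3,0.0045,0.0019,0.025,-0.4,0,0,0,0,0,0.04,-0.4,0,0,0,0,0,0.03,-0.4,0,0,0,0,0,0.02,-0.4,0,0,0,0,0,0.01,-0.4,0,0,0,0,0,0,-0.4,0,0,0,0,0,0,-0.4])

```text
clock: 22.38
eef_pos: [454.6, 427.9, 18.8]
tool_rot: [-3.137, -0.001, 0.812]
force: [0.1, 0.1, -0.4]
width: 60.0
gripper_force: 0.0
```

Request:
carry_out(deltas=[0,0,0,0,0,0.009,-0.4,0,0,0,0,0,0.004,-0.4,0,0,0,0,0,0,-0.4])

```text
clock: 22.75
eef_pos: [453.4, 427.5, 4.4]
tool_rot: [-3.137, 0.001, 0.812]
force: [-0.0, 0.5, 0.4]
width: 59.4
gripper_force: 0.0
```

Request:
carry_out(deltas=[0,0,0,0,0,0,0.9,0,0,0,0,0,0,0.9,0,0,0,0,0,0,0.9,0,0,0,0,0,0,0.9,0,0,0,0,0,0,0.9])

```text
clock: 23.38
eef_pos: [453.9, 427.7, 5.1]
tool_rot: [-3.137, 0.0, 0.812]
force: [-0.2, -0.4, 4.2]
width: 9.7
gripper_force: 59.7
```

Run:
```python
from h import *
to(682,-40,130,86.5)
```

```text
clk 23.38 pos [453.9 427.7   5.1] rpy [-1.7974e+02  2.0000e-02  4.6510e+01] w 9.7 F [-0.2 -0.4  4.2]
tool shift mm [-182.3  486.8 -127.1] wz deg -39.99 dist 535.1 q7 -0.68
```

Request:
carry_out(deltas=[0,0,0,0,0,-0.02,0.9,0,0,0,0,0,-0.04,0.9,0,0,0,-0.006,0.016,-0.04,0.9,0,0,0,-0.014,0.037,-0.027,0.9,0,0,0,-0.018,0.048,0,0.9,0,0,0,-0.018,0.048,0,0.9,0,0,0,-0.018,0.048,0,0.9,0,0,0,-0.018,0.048,0,0.9,0,0,0,-0.018,0.048,0,0.9,0,0,0,-0.018,0.048,0,0.9,0,0,0,-0.018,0.048,0,0.9,0,0,0,-0.018,0.048,0,0.9])

```text
clock: 24.88
eef_pos: [659.0, 5.8, 131.0]
tool_rot: [-3.138, 0.0, 0.811]
force: [1.0, 0.5, 0.4]
width: 9.6
gripper_force: 59.3
```

Request:
carry_out(deltas=[0,0,0,-0.014,0.037,0,0.9,0,0,0,-0.004,0.012,0,0.9,0,0,-8,0,0,0,0.9,0,0,-8,0,0,0,0.9,0,0,-8,0,0,0,0.9,0,0,-8,0,0,0,0.9,0,0,-8,0,0,0,0.9,0,0,0,0,0,0,0.9,0,0,0,0,0,0,0.9])

```text
clock: 26.0
eef_pos: [681.4, -38.5, 129.9]
tool_rot: [-3.137, -0.003, 1.508]
force: [-0.3, -0.8, -0.4]
width: 10.2
gripper_force: 59.3
```

Run:
```python
from h import *
c=ctrl.calibration("wrist");im=ctrl.get_image("wrist"); save("w8",im,(150,80,480,350),2.2)
to(682,-40,22,86.5)
```

```text
clk 26.05 pos [681.4 -38.7 129.8] rpy [-1.7976e+02 -1.4000e-01  8.6430e+01] w 9.8 F [-0.1 -0.2 -0.4]
tool shift mm [ -1.5   1.1 107.8] wz deg -0.07 dist 107.8 q7 0.47
```

View pics/w8.png

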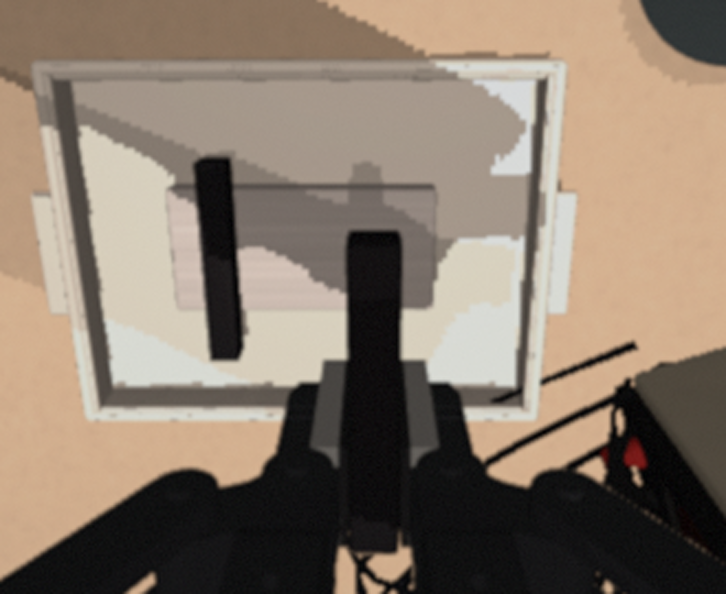

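The first stick lies across the plate in the crop, from (213,160) to (227,357). The plate corners are (168,188), (436,186), (432,307) and (178,309). The held stick runs from about (373,245) to (373,550).

Run:
```python
from h import *
c=ctrl.calibration("wrist");s=ctrl.read_state();y=s["tool_rot"][2]
tx=np.array([np.cos(y),np.sin(y)]);ty=np.array([np.sin(y),-np.cos(y)])
f=lambda p,z:px2w(c,np.array(p)/2.2+[150,80],z)
print("held",((f([(373,233),(373,245),(373,523),(373,550)],136.7)-s["eef_pos"][:2])@tx).round(1))
P=f([(168,188),(436,186),(432,307),(178,309)],16);print("plate",P.mean(0))
S=f([(213,163),(227,357)],28);S=f([(195,168),(229,166),(240,347),(209,347)],28);print(S.round(1),"stick1",S.mean(0))
t=f([(34,64),(565,64),(537,418),(88,418)],22);print("tray",t.mean(0))
u=np.array([.998,-.061]);v=np.array([.061,.998]);d=S.mean(0)-P.mean(0);print("stick rel plate",d@u,d@v)
```

```text
held [ 42.   39.4 -30.2 -38.1]
plate [653.33559759 -38.1834688 ]
[[619.1  -1.4]
 [631.3  -1.4]
 [626.3 -72.9]
 [614.2 -72.2]] stick1 [622.72427244 -36.96165532]
tray [654.91060043 -39.11106845]
stick rel plate -30.624633124529087 -0.6479209893144809
```

Request:
carry_out(deltas=[0,0,0,-0.0017,0.0008,0.025,0.9,0,0,0,0,0,0.03,0.9,0,0,0,0,0,0.025,0.9,0,0,0,0,0,0.015,0.9,0,0,0,0,0,0.004,0.9,0,0,0,0,0,0,0.9])

```text
clock: 26.8
eef_pos: [682.2, -41.0, 31.1]
tool_rot: [-3.138, -0.002, 1.51]
force: [-0.4, 0.6, -0.1]
width: 9.8
gripper_force: 59.3
```

Run:
```python
from h import *
to(682.3,-40.5,21.5,86.5)
```

```text
clk 26.80 pos [682.2 -41.   31.1] rpy [-1.7981e+02 -1.2000e-01  8.6490e+01] w 9.8 F [-0.4  0.6 -0.1]
tool shift mm [0.5 0.1 9.6] wz deg -0.01 dist 9.6 q7 0.54
```

Request:
carry_out(deltas=[0,0,0,0.0005,0,0.006,0.9,0,0,0,0,0,0.0025,0.9,0,0,0,0,0,0,0.9,0,0,0,0,0,0,0.9])

```text
clock: 27.3
eef_pos: [681.9, -40.3, 22.3]
tool_rot: [-3.138, -0.002, 1.51]
force: [0.3, -0.1, -0.3]
width: 9.8
gripper_force: 59.3
```

Request:
carry_out(deltas=[0,0,0,0,0.0004,0.0015,0.9,0,0,0,0,0,0,0.9,0,0,0,0,0,0,0.9])

```text
clock: 27.68
eef_pos: [682.3, -40.3, 21.1]
tool_rot: [-3.138, -0.002, 1.51]
force: [-1.2, -0.5, 4.6]
width: 10.0
gripper_force: 59.9
```

Request:
carry_out(deltas=[0,0,0,0,0,0,0.5,0,0,0,0,0,0,0.3,0,0,0,0,0,0,0.3,0,0,0,0,0,-0.015,0.3,0,0,0,0,0,-0.03,0.3,0,0,0,0,0,-0.04,0.3,0,0,0,0,0,-0.045,0.3,0,0,0,0,0,-0.03,0.3,0,0,0,0,0,0,0.3])

```text
clock: 28.8
eef_pos: [684.7, -41.6, 184.8]
tool_rot: [3.139, -0.002, 1.51]
force: [0.5, -0.1, -0.2]
width: 29.9
gripper_force: 0.0
```

Run:
```python
from h import *
c=ctrl.calibration("wrist");im=ctrl.get_image("wrist"); save("w9",im,(150,80,480,350),2.2)
to(514.2,270,181,145)
```

```text
clk 28.85 pos [683.5 -41.  182.6] rpy [-1.7993e+02 -1.4000e-01  8.6500e+01] w 29.4 F [ 0.   0.1 -0.5]
tool shift mm [ 300.  -187.9    2.5] wz deg -58.5 dist 354.0 q7 0.44
```

View pics/w9.png

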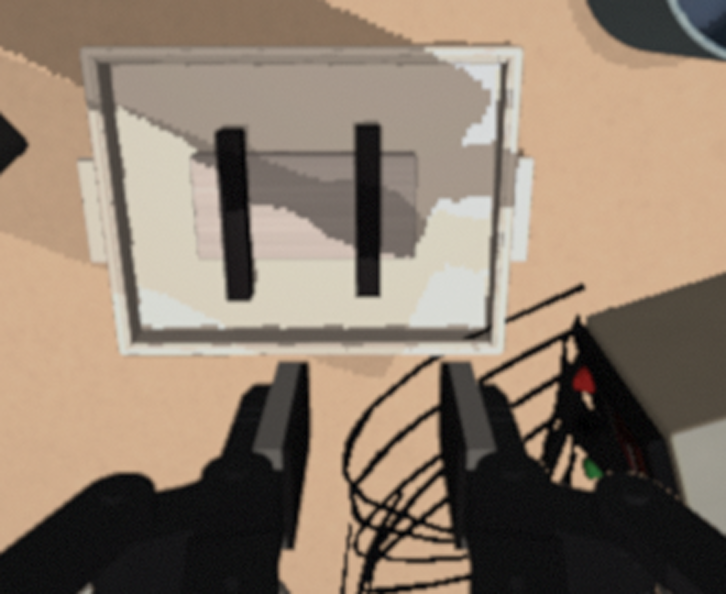

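Both sticks lie squarely across the plate, in the crop at columns ~235 and ~368, rows 125–300. Now the small plate.

Request:
carry_out(deltas=[0,0,0,0.025,-0.016,0,-0.4,0,0,0,0.04,-0.025,0,-0.5,0,0,0,0.04,-0.025,0,-0.5,0,0,0,0.04,-0.025,0,-0.5,0,0,0,0.04,-0.025,0,-0.5,0,0,0,0.04,-0.025,0,-0.5,0,0,0,0.04,-0.025,0,-0.5,0,0,0,0.025,-0.016,0,-0.5,0,0,-9,0.01,-0.006,0,-0.5,0,0,-9,0,0,0,-0.5,0,0,-9,0,0,0,-0.5,0,0,-9,0,0,0,-0.5])

```text
clock: 30.35
eef_pos: [512.5, 270.0, 181.1]
tool_rot: [-3.137, -0.004, 2.143]
force: [-0.2, 0.4, 0.2]
width: 64.0
gripper_force: 0.0
```

Request:
carry_out(deltas=[0,0,-9,0,0,0,-0.5,0,0,-9,0,0,0,-0.5,0,0,-4.5,0,0,0,-0.5,0,0,0,0,0,0,-0.5,0,0,0,0,0,0,-0.5])

```text
clock: 30.98
eef_pos: [513.1, 270.0, 181.6]
tool_rot: [-3.14, -0.005, 2.529]
force: [-0.4, 0.3, -0.5]
width: 63.9
gripper_force: 0.0
```

Run:
```python
from h import *
c=ctrl.calibration("wrist");im=ctrl.get_image("wrist"); save("w10",im,(200,80,440,300),2.5)
print(w2px(c,[514.2,270,12]))
to(514.2,270,4,145)
```

```text
[[320.55217206 176.60196779]]
clk 31.02 pos [513.2 270.1 181.7] rpy [-179.94   -0.29  144.95] w 64.4 F [ 0.5 -0.8  0.2]
tool shift mm [ -1.8   0.7 177.7] wz deg -0.05 dist 177.7 q7 0.81
```

View pics/w10.png

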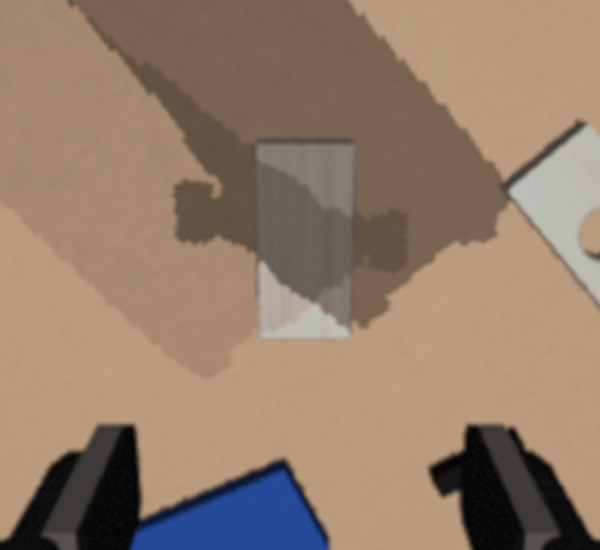

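The small plate, which has no hole, is at crop (306,240), aligned with the tool and within ~1.5 mm of the prediction. The holed plate is off to the right. Descending.

Request:
carry_out(deltas=[0,0,0,-0.001,0,0.03,-0.5,0,0,0,0,0,0.04,-0.5,0,0,0,0,0,0.04,-0.5,0,0,0,0,0,0.03,-0.5,0,0,0,0,0,0.02,-0.5,0,0,0,0,0,0.008,-0.5,0,0,0,0,0,0,-0.5,0,0,0,0,0,0,-0.5])

```text
clock: 32.02
eef_pos: [514.3, 270.3, 15.0]
tool_rot: [3.14, -0.004, 2.531]
force: [-0.2, -0.4, -0.2]
width: 64.3
gripper_force: 0.0
```

Request:
carry_out(deltas=[0,0,0,0,0,0.007,-0.5,0,0,0,0,0,0.0025,-0.5,0,0,0,0,0,0,-0.5,0,0,0,0,0,0,0.9,0,0,0,0,0,0,0.9,0,0,0,0,0,0,0.9,0,0,0,0,0,0,0.9])

```text
clock: 32.9
eef_pos: [513.9, 270.2, 5.1]
tool_rot: [3.141, -0.004, 2.531]
force: [-0.4, -0.6, 5.8]
width: 37.8
gripper_force: 60.6
```

Run:
```python
from h import *
to(652.3,-38.5,180,176.5)
```

```text
clk 32.90 pos [513.9 270.2   5.1] rpy [179.96  -0.25 145.  ] w 37.8 F [-0.4 -0.6  5.8]
tool shift mm [-289.6 -173.4 -176.3] wz deg -31.5 dist 380.8 q7 0.95
```

Request:
carry_out(deltas=[0,0,0,0,0,-0.02,0.9,0,0,0,0,0,-0.04,0.9,0,0,0,0,0,-0.045,0.9,0,0,0,-0.02,-0.012,-0.04,0.9,0,0,0,-0.04,-0.024,-0.031,0.9,0,0,0,-0.042,-0.025,0,0.9,0,0,0,-0.042,-0.025,0,0.9,0,0,0,-0.042,-0.025,0,0.9,0,0,0,-0.042,-0.025,0,0.9,0,0,0,-0.04,-0.024,0,0.9,0,0,0,-0.021,-0.0135,0,0.9,0,0,-8,0,0,0,0.9])

```text
clock: 34.4
eef_pos: [651.6, -42.3, 180.1]
tool_rot: [-3.14, -0.003, 2.669]
force: [-0.6, 0.1, -1.8]
width: 37.7
gripper_force: 60.6
```

Request:
carry_out(deltas=[0,0,-8,0,0,0,0.9,0,0,-8,0,0,0,0.9,0,0,-7.5,0,0,0,0.9,0,0,0,0,0,0,0.9,0,0,0,0,0,0,0.9])

```text
clock: 35.02
eef_pos: [651.4, -38.4, 179.7]
tool_rot: [3.14, -0.004, 3.078]
force: [0.6, 0.4, -0.5]
width: 37.7
gripper_force: 60.6
```

Run:
```python
from h import *
c=ctrl.calibration("wrist");im=ctrl.get_image("wrist"); save("w11",im,(200,60,440,360),2)
to(652.3,-38.5,34,176.5)
```

```text
clk 35.08 pos [651.4 -38.3 179.5] rpy [179.88  -0.23 176.4 ] w 37.9 F [ 1.   0.4 -1.1]
tool shift mm [ -1.5  -0.5 145.5] wz deg -0.1 dist 145.5 q7 1.75
```

View pics/w11.png

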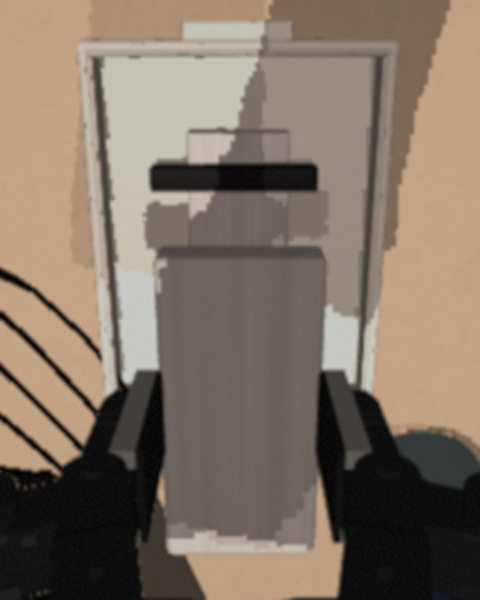

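The held plate's top face spans rows 258–553, at columns 157–325 on its near edge. The near stick is at rows 165–190, columns 150–317, and the large plate's near edge runs from (188,131) to (289,131).

Run:
```python
from h import *
c=ctrl.calibration("wrist");s=ctrl.read_state();y=s["tool_rot"][2]
tx=np.array([np.cos(y),np.sin(y)]);ty=np.array([np.sin(y),-np.cos(y)])
f=lambda p,z:px2w(c,np.array(p)/2+[200,60],z)
d=f([(157,258),(325,257),(313,553),(168,555)],186.4)-s["eef_pos"][:2];print((d@tx).round(1),(d@ty).round(1))
for n,p,z in(("plate near edge",[(188,131),(289,131)],16),("stick ends top",[(150,180),(317,180)],28),("tray near",[(79,45),(397,43)],22)):
    w=f(p,z);print(n,w.round(1),w.mean(0).round(1),np.linalg.norm(w[0]-w[1]).round(1))
```

```text
[ 40.   40.2 -42.7 -43.3] [-18.4  19.6  19.9 -19. ]
plate near edge [[599.  -59.2]
 [602.1 -11. ]] [600.6 -35.1] 48.3
stick ends top [[ 6.193e+02 -7.800e+01]
 [ 6.243e+02  5.000e-01]] [621.8 -38.8] 78.7
tray near [[ 557.5 -104.2]
 [ 565.8   38.6]] [561.7 -32.8] 143.0
```

Request:
carry_out(deltas=[0,0,-0.1,0,0,0.03,0.9,0,0,0,0,0,0.035,0.9,0,0,0,0,0,0.03,0.9,0,0,0,0,0,0.02,0.9,0,0,0,0,0,0.01,0.9,0,0,0,0,0,0,0.9,0,0,0,0,0,0,0.9])

```text
clock: 35.95
eef_pos: [651.9, -38.1, 55.3]
tool_rot: [3.139, -0.002, 3.082]
force: [1.0, -0.9, -0.4]
width: 37.7
gripper_force: 60.6
```

Run:
```python
from h import *
to(651.2,-38.4,33.2,176.5)
```

```text
clk 35.95 pos [651.9 -38.1  55.3] rpy [ 1.7987e+02 -1.2000e-01  1.7660e+02] w 37.7 F [ 1.  -0.9 -0.4]
tool shift mm [ 0.7 -0.4 22.1] wz deg 0.1 dist 22.2 q7 1.8
```

Request:
carry_out(deltas=[0,0,0,0.0005,0.0003,0.01,0.9,0,0,0,0,0,0.007,0.9,0,0,0,0,0,0.003,0.9,0,0,0,0,0,0,0.9,0,0,0,0,0,0,0.9])

```text
clock: 36.58
eef_pos: [650.6, -37.6, 34.3]
tool_rot: [3.139, -0.004, 3.082]
force: [0.8, 0.0, -1.5]
width: 37.6
gripper_force: 60.6
```

Request:
carry_out(deltas=[0,0,0,-0.0005,-0.0007,0,0.9,0,0,0,0,0,0.001,0.9,0,0,0,0,0,0,0.9,0,0,0,0,0,0,0.9])

```text
clock: 37.08
eef_pos: [651.0, -38.3, 33.3]
tool_rot: [3.139, -0.004, 3.082]
force: [-0.0, 0.4, -1.2]
width: 37.9
gripper_force: 60.6
```

Request:
carry_out(deltas=[0,0,0,0,0,0.0006,0.9,0,0,0,0,0,0,0.9,0,0,0,0,0,0,0.9])

```text
clock: 37.45
eef_pos: [651.0, -38.3, 33.2]
tool_rot: [3.139, -0.004, 3.082]
force: [-1.7, 0.8, 6.1]
width: 37.7
gripper_force: 61.3
```

Contact. Release slowly and lift.

Request:
carry_out(deltas=[0,0,0,0,0,-0.0003,0.9,0,0,0,0,0,0,0,0,0,0,0,0,0,-0.3,0,0,0,0,0,0,-0.3,0,0,0,0,0,-0.01,-0.3,0,0,0,0,0,-0.03,-0.3,0,0,0,0,0,-0.04,-0.3,0,0,0,0,0,-0.04,-0.3,0,0,0,0,0,-0.04,-0.3,0,0,0,0,0,-0.03,-0.3,0,0,0,0,0,0,-0.3,0,0,0,0,0,0,-0.3])

```text
clock: 38.95
eef_pos: [651.1, -38.6, 222.7]
tool_rot: [3.139, -0.005, 3.082]
force: [0.2, -0.2, -0.7]
width: 55.2
gripper_force: 0.0
```

Run:
```python
from h import *
a=ctrl.get_image("wrist")[60:260,200:440]; b=ctrl.get_image("scene")[185:315,390:545]
a=cv2.resize(a,(480,400),interpolation=cv2.INTER_CUBIC); b=cv2.resize(b,(320,268),interpolation=cv2.INTER_CUBIC)
o=np.zeros((400,800,3),np.uint8);o[:,:480]=a;o[:268,480:]=b
cv2.imwrite("pics/w12.png",o[:,:,::-1]);print(ctrl.read_state()["force"])
```

```text
[ 0.13449849  0.32646284 -1.00446949]
```

View pics/w12.png

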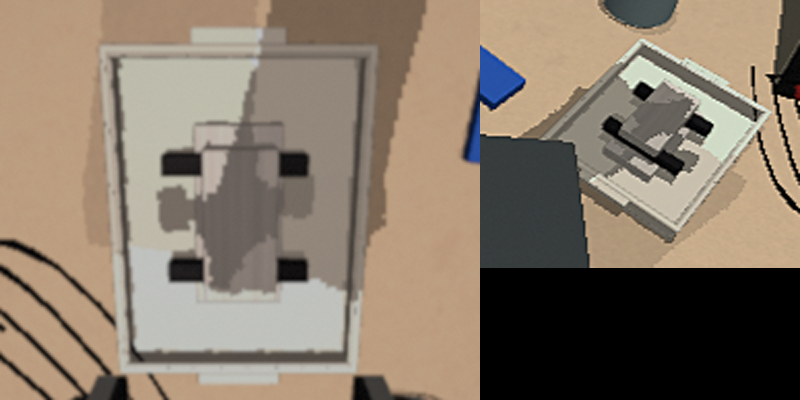

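The stack is as asked. The small plate, crop (240,220), sits level on both sticks, at rows ~163 and ~270, and is centred over the large plate in the tray. The gripper is clear, so I'm handing in.

```bash
python3 -c "
from cell import ctrl
print(ctrl.finish_job())"
```

```text
the job is handed in; nothing more can be done
None
```

The job is handed in at about 39 s of the 96 s: the large plate lies in the middle of the tray, the two long sticks lie across it, and the small plate rests level and centred on them, with the holed plate and the short stick left alone; one stick needed a second grasp.

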